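# Turn the stage insert over and hold it aligned above the microscope stage

### The arm

A 6-joint arm with a two-finger parallel gripper is mounted at the origin on the work surface. World frame = base frame: x ahead of the robot, y to its left, z up, the work surface at z = 0. Lengths are in mm, angles in rad, forces in N, time in s.
With the tool pointing down it reaches from about 300 to 750 mm from the base axis. Payload 8.5 kg.
Tool frame: the origin (TCP) lies between the finger pads; the fingertips stand 22 mm ahead of it and the grasp point (between the pads) lies 3 mm ahead of it; z points along the fingers, y is the line along which they close (so a half turn about z gives the same grasp; the last joint's range is limited). The gripper opens to 88 mm and grips with 3 to 60 N. Pads are 18 mm wide; open, the fingers measure 123 mm over their backs; the gripper's body (75 mm by 187 mm) begins 45 mm behind the grasp point.
Start: joints at [-1.378, 0.381, 1.297, -0, 1.464, -0.215], TCP at [218.117, -504.882, 260.748] pointing down, gripper open.
Joint ranges: [-3.11, 3.11], [-0.89, 2.33], [0.22, 2.48], [-1.42, 4.56], [0.17, 2.85], [-2.88, 2.88]. Speed limits (rad/s): [2.39, 2.39, 3.14, 3.14, 3.14, 3.14].

### API

Orientations are given as a unit quaternion [x, y, z, w].
In Python, from bench import r gives the robot as it stands.
- The arm moves only by the shell command python3 -m jog 'ROWS' [FORCE]. ROWS is JSON, a list of rows, each a list of 7 numbers: the shift along the world's x, y, z in mm, then the turn, a rotation vector about the world's x, y, z in degrees, then the closure, from 0 (fully open) to 1 (shut). A call has 1 to 10 rows; each row is the pose to reach, as a shift and turn from the pose commanded when the call began; what a row does not reach only later rows make up. A row lasts 1/10 s, in which the tool goes at most 50 mm and 8.59 degrees, less where a joint would pass 70% of its speed; a pose out of reach is approached as far as the arm can. A call with a gripper value outside its range is refused whole. The fingers move at their own pace and stop on an object; FORCE is the grip in N (left out, the last holds). Time passes only in rows, so rows that repeat a pose let the fingers close. It gives the time, the measured TCP pose, the force, the opening and the grip force at its end, in the units of the state.
- r.read_state(): the state, without advancing time (a new reading comes with each control period).
- r.capture(name): name is "side" or "top" or "wrist"; returns a dict with "pixels" (480x640x3 uint8, blue, green, red), "depth" (480x640 float32, mm along the optical axis (not along the pixel's ray), 0 where there is no reading), "intrinsics" (3x3 intrinsics, pixels), "dist" ([k1, k2, p1, p2, k3] as OpenCV has them; the pictures are not rectified), "rvec" (rotation vector, rad) and "tvec" (3), from world to camera coordinates, as OpenCV has them. Camera axes: x right, y down, z forward; pixel columns grow to the right and rows downward; lengths in mm; the calibration is good to about 2 mm. A picture is of the moment at which its call begins.
- r.close_job(): hands the job in; it is judged then, once.
The state is a dict: "clock": time; "q": joint angles; "joint_vel": joint speeds; "effort": joint torques, N m; "position": TCP position; "orientation": TCP orientation; "force": force on the tool from outside, world axes, zero at the start; "torque": the same for the moment, N m; "finger_gap": finger opening in mm; "gripper_force": force on a finger pad.
Only numpy, scipy, OpenCV 4.12 (cv2) and the standard library are available. Lean on these libraries where they do the work, as an engineer would, in place of code of your own. Each camera call takes 0.05 s, during which the arm holds its last target. There are 200 camera calls.

### The job

The aluminium insert plate leans in the black V-shaped cradle with its raised ring hidden underneath. Turn it over so that the ring side is up, carry it to the grey microscope stage and hold it there level, hovering about two centimetres above the stage and touching nothing but the gripper, with each of its four corner holes over a threaded hole so that the screws could go in (either way round). Finish while still holding it there, and leave the eyepiece, bottle, screwdriver and glass dish where they are.

Things in the scene. Friction and masses are not known exactly. Their poses are not given: they have to be found in the camera images.
- plate: Loose bare aluminium plate, 110 (its x) x 64 (its y) x 6 mm (its z), about 0.11 kg: a 26 mm aperture in the middle, four 12 mm through holes at x = +-40, y = +-20 mm, and a raised ring (36 mm across, 6 mm high) round the aperture on its +z face. Origin: centre of the plain face; z points to the ring side. Can be gripped across its 64 mm width.
- cradle: Fixed black V-shaped cradle. Origin: centre of its underside on the table; y runs along the valley, x across it, away from the robot (yaw up to 0.35 rad). Two 45 degree walls, each a pair of 7 mm ribs at y = +-25.5 mm running 62 mm up from the valley, tops 69 mm above the table, open gap of 44 mm between ribs. Base plate 130 (x) x 70 (y) x 8 mm; nothing beyond y = +-35 mm.
- cradle_valley (a point): Middle of the V's bottom line, 25 mm above the table, where the walls meet at a right angle. If the plate's overhanging end is pushed away from the robot and swung about this line past upright, it tips by itself onto the far wall and leans there at 45 degrees, ring side up and towards the robot, its +x end uppermost.
- stage: Fixed grey microscope stage, a table 190 (its x) x 140 (its y) mm, flat top 70 mm above the work surface, with a 34 mm opening in the middle and four 5 mm threaded holes (dark, bright steel rims) at x = +-40, y = +-20 mm. Origin: centre of its underside; z up, x away from the robot (yaw up to 0.4 rad). A thin shaft stands out 24 mm on its +y side, below the top.
- stage_center (a point): Centre of the stage's top face; axes as stage.
- stage_hole0 (a point): Threaded hole at stage x = +40, y = +20 mm, on the top face.
- stage_hole2 (a point): Threaded hole at stage x = -40, y = -20 mm, on the top face.
- plate_hole0 (a point): Centre of the plate's hole at plate x = +40, y = +20 mm, on its plain face.
- plate_hole2 (a point): Centre of the plate's hole at plate x = -40, y = -20 mm, on its plain face.
- eyepiece: Bystander: black eyepiece standing upright, 42 mm diameter, 62 mm high. Origin: centre of its underside.
- cleaner: Bystander: small white bottle, 48 mm diameter, 120 mm high. Origin: centre of its underside.
- driver: Bystander: screwdriver lying on the bench. Origin: under its middle.
- dish: Bystander: low glass dish, 80 mm diameter, 18 mm high. Origin: centre of its underside.
- plate_center (a point): Middle of the plate (half its thickness), axes as plate. At the start it leans at 45 degrees on the cradle's near wall, ring against the wall in the gap between the ribs, plain face up and away from the robot; its -x end stands in the valley; its +x end is the upper one and overhangs the wall's top by 48 mm towards the robot.
Things that resemble listed ones, but are neither listed nor needed, are in the scene too. What is shaped like the cradle but blue or pink is not meant.

How it is judged:
By the outcome, as a careful person would: the job done as asked, in the order asked, and still so for the second after the job is handed in, while the arm keeps its last pose, push and grip.
It also fails if it takes over 58 s, if anything falls off the work surface, if the arm or the gripper's body presses on something with over 40 N, if the wrist force passes 120 N, or if a joint passes its speed limit or range.

## Working session

There is one attempt and no reset: what is moved stays moved. The work goes in short steps, Python scripts to look and compute and a shell command to move; the robot and the scene stay as the last step left them, time stands still between calls to the robot, and variables do not carry over. Pictures are saved under pics/ and viewed, at most 10 in all, crops included, and the job is handed in when it is done.

```bash
mkdir -p pics; ls; cat > h.py <<'E'
import numpy as np, cv2
from scipy.spatial.transform import Rotation as R
from bench import r
def cap(n):
    c=r.capture(n); np.savez(f'pics/{n}.npz',**{k:np.array(v) for k,v in c.items()}); return c
def load(n): return dict(np.load(f'pics/{n}.npz'))
def ray(c,uv):
    p=cv2.undistortPoints(np.array(uv,float).reshape(-1,1,2),np.array(c['intrinsics']),np.array(c['dist'])).reshape(-1,2)
    M=cv2.Rodrigues(np.array(c['rvec'],float))[0]; t=np.array(c['tvec'],float).reshape(3)
    return -M.T@t, np.c_[p,np.ones(len(p))]@M, 
def atz(c,uv,z):
    o,d=ray(c,uv); return o+d*((z-o[2])/d[:,2])[:,None]
def atd(c,uv):
    o,d=ray(c,uv); D=np.array([np.median(c['depth'][int(v)-1:int(v)+2,int(u)-1:int(u)+2]) for u,v in uv]); return o+d*D[:,None]
def proj(c,P): return cv2.projectPoints(np.array(P,float).reshape(-1,1,3),np.array(c['rvec'],float),np.array(c['tvec'],float),np.array(c['intrinsics']),np.array(c['dist']))[0].reshape(-1,2)
E
python3 - <<'E'
from h import *
for n in('top','side'): cv2.imwrite(f'pics/{n}.png',cap(n)['pixels'])
print(r.read_state())
E
```

```text
pics
{'clock': 0.1, 'q': array([-1.37830395e+00,  3.81139145e-01,  1.29814107e+00,  2.30438054e-05,
        1.46362002e+00, -2.15307433e-01]), 'joint_vel': array([-0.00035676, -0.00144021, -0.00135924,  0.0001036 ,  0.00071518,
       -0.00060355]), 'effort': array([ 3.84998624e-03, -4.38654506e+01, -2.24908876e+01,  7.14396522e-02,
        3.43075418e-02, -7.42545353e-05]), 'position': array([ 218.08093579, -504.67807675,  260.20865637]), 'orientation': array([ 9.79284377e-01,  2.02488720e-01,  1.89121702e-05, -6.53613893e-04]), 'force': array([-0.24703536, -0.15013056,  0.13015081]), 'torque': array([ 0.06061285,  0.01195195, -0.01897979]), 'gripper_force': 0.0, 'finger_gap': 88.23724143843397}
```

View pics/top.png

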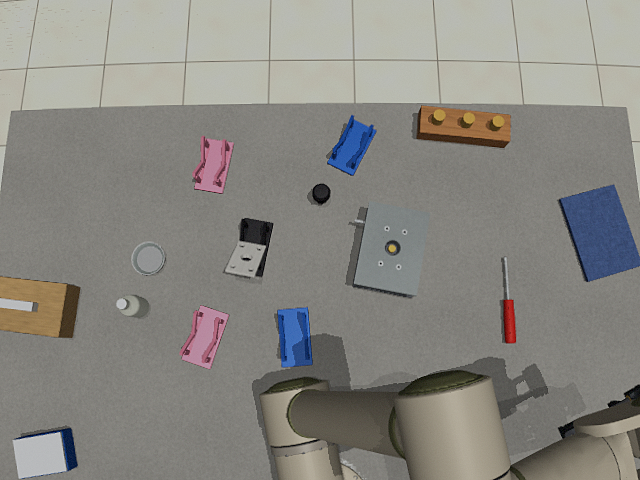

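View pics/side.png

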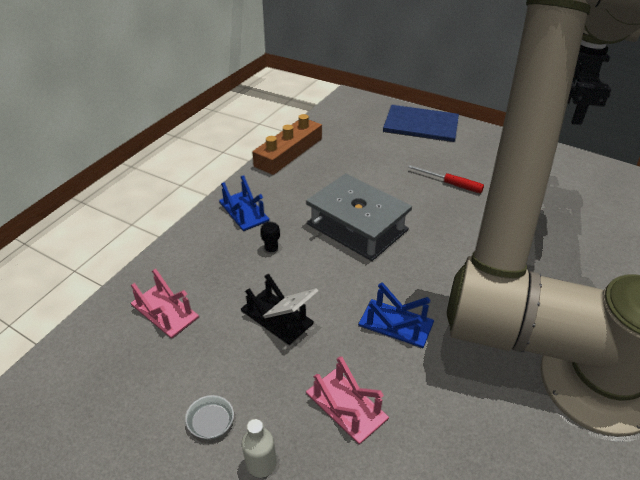

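The top view shows the black cradle with the plate at about (250,247), and the stage at (392,248) with holes near (387,229), (404,232), (381,263) and (398,267). I'll enlarge it.

```bash
python3 - <<'E'
from h import *
c=load('top');p=c['pixels']
a=cv2.resize(p[205:290,215:285],None,fx=7,fy=7,interpolation=cv2.INTER_CUBIC)[:,:]
b=cv2.resize(p[200:300,350:430],None,fx=4,fy=4,interpolation=cv2.INTER_CUBIC)
b=np.vstack([b,np.zeros((595-400,320,3),np.uint8)])[:, :300]
cv2.imwrite('pics/crop1.png',np.hstack([a,b]))
print(atz(c,[(387,229),(404,232),(381,263),(398,267)],70))
print(atd(c,[(392,215),(252,230),(245,250),(235,268),(258,272)]))
print(ray(c,[(320,240)])[0])
E
```

```text
[[ 617.06437113 -150.64054414   70.        ]
 [ 609.99881188 -188.46903594   70.        ]
 [ 540.7786872  -135.24084261   70.        ]
 [ 531.57019881 -172.54470969   70.        ]]
[[ 648.96947202 -162.800635     70.1308551 ]
 [ 629.32939955  157.957751      9.08292351]
 [ 575.16408807  167.42471002   50.17701462]
 [ 527.87039004  180.94730277   99.91484748]
 [ 530.52406038  142.41804135    8.6914359 ]]
[ 371.86060091   -9.68937629 1264.50914712]
```

View pics/crop1.png

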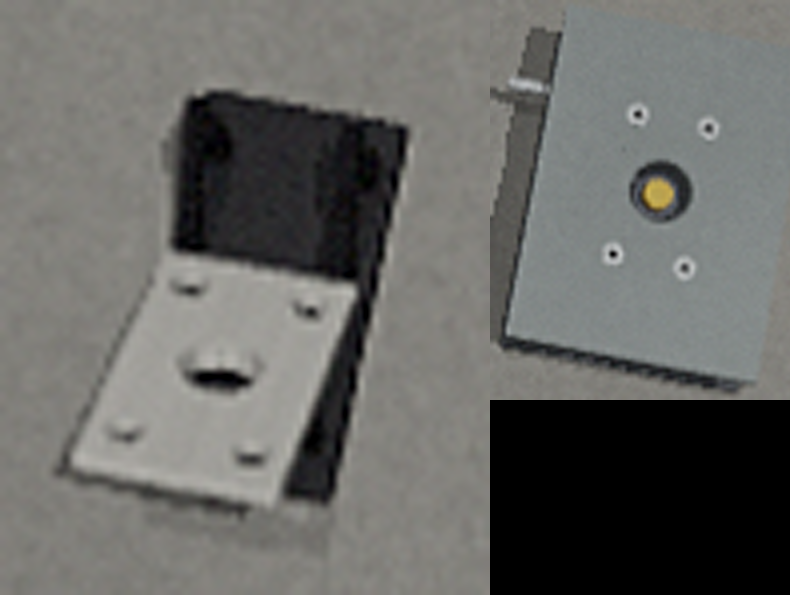

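The crop shows stage holes at about (387,228.7), (404.5,232), (380.8,263.5) and (398.5,267). Plate corners are at (224.7,272.1), (254.7,276.4), (238.6,241.9) and (266,246.4), and it leans as described, with its +x end towards the robot. Next I fit both poses.

```bash
cat > fit.py <<'E'
from h import *
from scipy.optimize import least_squares
c=load('top')
h=np.array([(387,228.7),(404.5,232),(380.8,263.5),(398.5,267)])
P=atz(c,h,70); L=np.array([(40,20),(40,-20),(-40,20),(-40,-20)])
f=lambda x:(np.c_[np.cos(x[2])*L[:,0]-np.sin(x[2])*L[:,1]+x[0],np.sin(x[2])*L[:,0]+np.cos(x[2])*L[:,1]+x[1]]-P[:,:2]).ravel()
s=least_squares(f,[570,-160,-.2]);print('stage',s.x,np.degrees(s.x[2]),s.fun)
# plate: corners on plain face; valley frame params x,y,yaw ; plate shift along y dy included in y
k=np.array([(224.7,272.1),(254.7,276.4),(238.6,241.9),(266,246.4)])
hp=np.array([(215+a/7,205+b/7) for a,b in [(188,280),(307,308),(125,428),(251,450)]])
a=np.sqrt(.5)
def loc(sx,y): return [-(sx)*a+6*a,y,25+sx*a+6*a]
Lc=np.array([loc(110,32),loc(110,-32),loc(0,32),loc(0,-32)])
def g(x):
    W=Lc@R.from_euler('z',x[2]).as_matrix().T+[x[0],x[1],0]
    return (proj(c,W)-k).ravel()
s=least_squares(g,[580,150,-.2]);print('cradle',s.x,np.degrees(s.x[2]),s.fun.round(1))
print('depth at corners-ish',atd(c,k+[(3,-3),(-3,-3),(3,3),(-3,3)]).round(1))
# base plate edge dir from crop, z=8
e=[(215+332/7,205+500/7),(215+405/7,205+130/7)]
E=atz(c,e,8);d=E[1]-E[0];print(E,np.degrees(np.arctan2(d[1],d[0])),np.linalg.norm(d))
E
python3 fit.py
```

```text
stage [ 5.74742544e+02 -1.62167822e+02 -2.00738158e-01] -11.501449263701144 [ 0.18062544  0.11514272 -0.03994232 -0.15250673 -0.13853902  0.17758444
 -0.0021441  -0.14022043]
cradle [ 5.86814086e+02  1.55632307e+02 -1.79971295e-01] -10.311595641387651 [ 0.7 -0.9  0.   0.  -0.3  0.4 -0.4  0.6]
depth at corners-ish [[524.9 195.7 105.3]
 [515.8 144.5 102.2]
 [589.5 177.6  35.1]
 [578.5 128.4  36.9]]
[[520.29142895 132.13370975   8.        ]
 [644.58126286 109.37703422   8.        ]] -10.37556927130677 126.3559618430052
```

```bash
python3 -m jog '[[255,681,0,0,0,146.3,1],[255,681,0,0,0,146.3,1],[255,681,0,0,0,146.3,1],[255,681,0,0,0,146.3,1],[255,681,0,0,0,146.3,1],[255,681,0,0,0,146.3,1],[255,681,0,0,0,146.3,1],[255,681,0,0,0,146.3,1],[255,681,0,0,0,146.3,1],[255,681,0,0,0,146.3,1]]' 20
```

```text
clock: 1.1
position: [393.6, -34.6, 260.8]
orientation: [0.576, 0.817, 0.0, 0.0]
force: [-0.1, -0.3, -0.3]
finger_gap: 10.2
gripper_force: 0.0
```

```bash
python3 -m jog '[[80,211,0,0,0,60,1],[80,211,0,0,0,60,1],[80,211,0,0,0,60,1],[80,211,0,0,0,60,1],[80,211,0,0,0,60,1],[80,211,0,0,0,60,1],[80,211,0,0,0,60,1],[80,211,0,0,0,60,1],[80,211,0,0,0,60,1],[80,211,0,0,0,60,1]]'; python3 -m jog '[[0,0,-50,0,0,0,1],[0,0,-100,0,0,0,1],[0,0,-140,0,0,0,1],[0,0,-160,0,0,0,1],[0,0,-160,0,0,0,1]]'
```

```text
clock: 2.1
position: [473.4, 174.2, 260.7]
orientation: [0.095, 0.995, -0.0, -0.0]
force: [-0.1, -0.6, -0.9]
finger_gap: 0.6
gripper_force: 0.0
clock: 2.6
position: [472.3, 174.0, 98.5]
orientation: [0.094, 0.996, -0.001, -0.003]
force: [-0.6, 0.2, 1.5]
finger_gap: 0.3
gripper_force: 0.0
```

```bash
python3 - <<'E'
from h import *
c=cap('side'); p=c['pixels'][230:380,220:400]
cv2.imwrite('pics/s2.png',cv2.resize(p,None,fx=4,fy=4,interpolation=cv2.INTER_CUBIC))
E
```

```text
(no output)
```

View pics/s2.png

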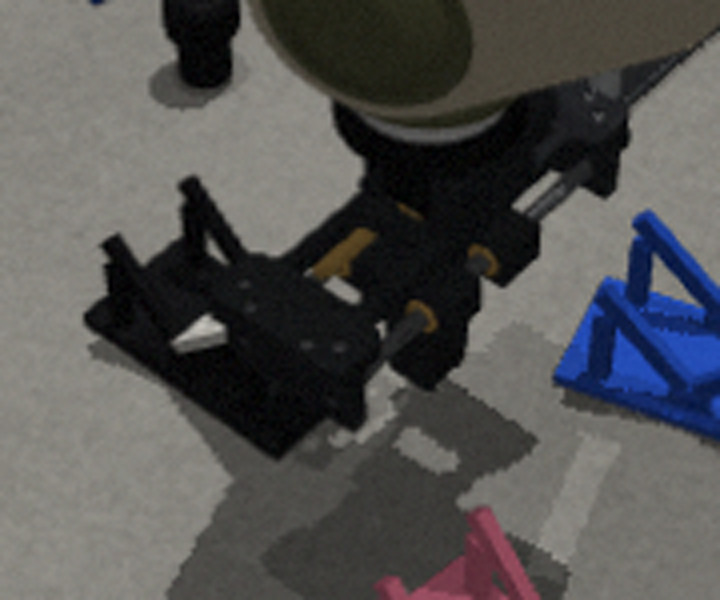

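The gripper is in front of the overhanging end. The plate is still seated, with its lower part visible at about (205,335). I'll start the push.

```bash
python3 -m jog '[[20,-4,0,0,0,0,1],[30,-5,2,0,0,0,1],[38,-7,8,0,0,0,1],[47,-9,14,0,0,0,1],[57,-10,20,0,0,0,1],[67,-12,25,0,0,0,1],[77,-14,28,0,0,0,1],[87,-16,30,0,0,0,1],[97,-18,32,0,0,0,1],[106,-19,32,0,0,0,1]]'
```

```text
clock: 3.65
position: [580.4, 155.1, 133.0]
orientation: [0.093, 0.996, 0.0, 0.0]
force: [-0.7, 0.4, 0.2]
finger_gap: 0.4
gripper_force: 0.0
```

```bash
python3 -m jog '[[6,-1,0,0,0,0,1],[12,-2,0,0,0,0,1],[18,-3,0,0,0,0,1],[24,-4,0,0,0,0,1],[30,-5,0,0,0,0,1],[30,-5,0,0,0,0,1]]'; python3 -m jog '[[-25,4,15,0,0,0,1],[-60,10,50,0,0,0,0.5],[-100,18,90,0,0,0,0],[-140,25,120,0,0,0,0],[-150,27,130,0,0,0,0],[-150,27,130,0,0,0,0]]'; python3 - <<'E'
from h import *
c=cap('side'); p=c['pixels'][230:380,220:400]
cv2.imwrite('pics/s3.png',cv2.resize(p,None,fx=4,fy=4,interpolation=cv2.INTER_CUBIC))
c=cap('top'); p=c['pixels'][205:290,215:325]
cv2.imwrite('pics/t3.png',cv2.resize(p,None,fx=7,fy=7,interpolation=cv2.INTER_CUBIC))
E
```

```text
clock: 4.25
position: [610.1, 150.1, 132.7]
orientation: [0.093, 0.996, -0.0, 0.0]
force: [-0.1, -0.3, -0.4]
finger_gap: 0.0
gripper_force: 0.0
clock: 4.85
position: [458.2, 178.0, 265.3]
orientation: [0.092, 0.996, 0.001, 0.002]
force: [0.4, 0.8, -1.3]
finger_gap: 38.7
gripper_force: 0.0
```

View pics/t3.png

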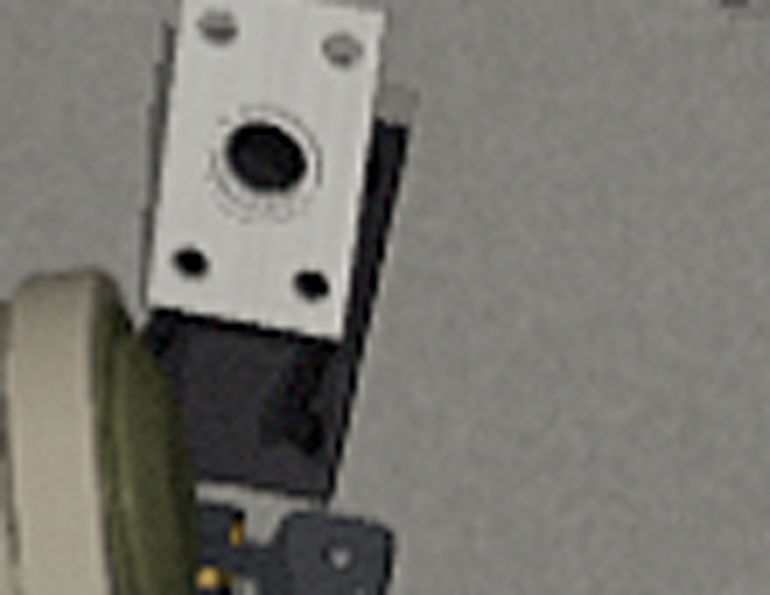

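The plate has tipped onto the far wall with its ring side up. The crop holes are at (219,27), (343,48), (190,262) and (312,285), with lower corners at (147,307) and (343,340). I'll fit its pose and compute the grasp.

```bash
cat > fit2.py <<'E'
from h import *
from scipy.optimize import least_squares
c=load('top'); a=np.sqrt(.5)
k=np.array([(215+u/7,205+v/7) for u,v in [(219,27),(343,48),(190,262),(312,285),(147,307),(343,340)]])-.4
L=np.array([(s*a-6*a,y,25+s*a+6*a) for s,y in [(95,20),(95,-20),(15,20),(15,-20),(0,32),(0,-32)]])
g=lambda x:(proj(c,L@R.from_euler('z',x[2]).as_matrix().T+[x[0],x[1],0])-k).ravel()
s=least_squares(g,[587,155,-.18]);print(s.x,np.degrees(s.x[2]),s.fun.round(1))
print(atd(c,[(240,236),(262,240),(248,215),(262,215)]).round(1))
x=s.x; Rz=R.from_euler('z',x[2])
# grasp point: plate centre s=55, offset 6 mm ring-side of plain face
gp=Rz.apply([55*a-5*a,0,25+55*a+5*a])+[x[0],x[1],0]
zt=Rz.apply([a,0,-a]); yt=Rz.apply([0,-1,0]); M=np.c_[np.cross(yt,zt),yt,zt]
st=r.read_state(); cur=R.from_quat(st['orientation'])
for yy in(1,-1):
  M2=np.c_[M[:,0]*yy,M[:,1]*yy,M[:,2]]
  print(yy,np.degrees((R.from_matrix(M2)*cur.inv()).as_rotvec()))
tcp=gp-3*zt; print('grasp TCP',tcp,'standoff dir',-zt, 'cur',st['position'])
E
python3 fit2.py
```

```text
[ 5.87083972e+02  1.57238939e+02 -2.17424006e-01] -12.457477913691788 [-1.2  3.1 -1.2  3.8  0.6 -1.   0.3 -0.7  1.3 -3.2  0.4 -2.2]
[[605.6 178.1  58.7]
 [596.5 128.7  56.8]
 [648.1 157.6  83. ]
 [647.3 126.3  85.4]]
1 [-66.90718351  13.69357966 164.769344  ]
-1 [ -9.02449272 -44.0656132   -1.6833928 ]
grasp TCP [619.53554085 150.06986237  69.54772721] standoff dir [-0.69045892  0.15253354  0.70710678] cur [459.68794961 177.32366063 262.49013092]
```

The residuals of 3–4 px and the depth slope don't match a 45° lean, so I'll fit the plane from depth.

```bash
python3 - <<'E'
from h import *
c=cap('top')
cv2.imwrite('pics/t4.png',cv2.resize(c['pixels'][190:275,215:325],None,fx=7,fy=7,interpolation=cv2.INTER_CUBIC))
gx,gy=np.meshgrid(np.arange(237,268),np.arange(200,252)); uv=np.c_[gx.ravel(),gy.ravel()]
px=c['pixels'][uv[:,1],uv[:,0]].astype(int).min(1)
uv=uv[px>150]; P=atd(c,uv); P=P[(P[:,2]>20)&(P[:,2]<150)]
for i in range(4):
  m=P.mean(0); n=np.linalg.svd(P-m)[2][2]; d=(P-m)@n; P=P[abs(d)<3]
n*=np.sign(n[2]); print(len(P),m,n,np.degrees(np.arccos(n[2])),np.degrees(np.arctan2(-n[1],-n[0])),P.min(0),P.max(0))
E
```

```text
988 [623.62536981 149.48742453  70.03569141] [-0.47981432  0.09826081  0.87185035] 29.325620767975593 -11.573536688124625 [573.39558528 114.44068212  40.53069804] [675.26550236 186.41870096  97.76817944]
```

View pics/t4.png

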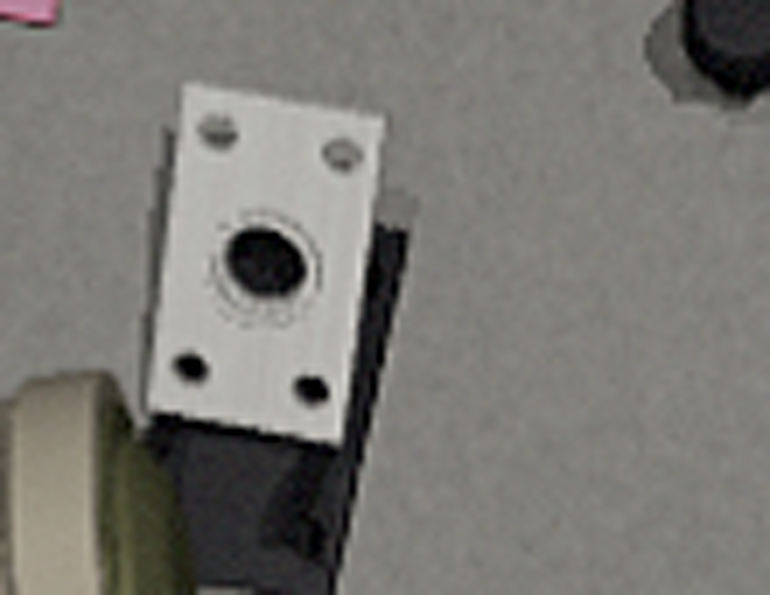

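View pics/s3.png

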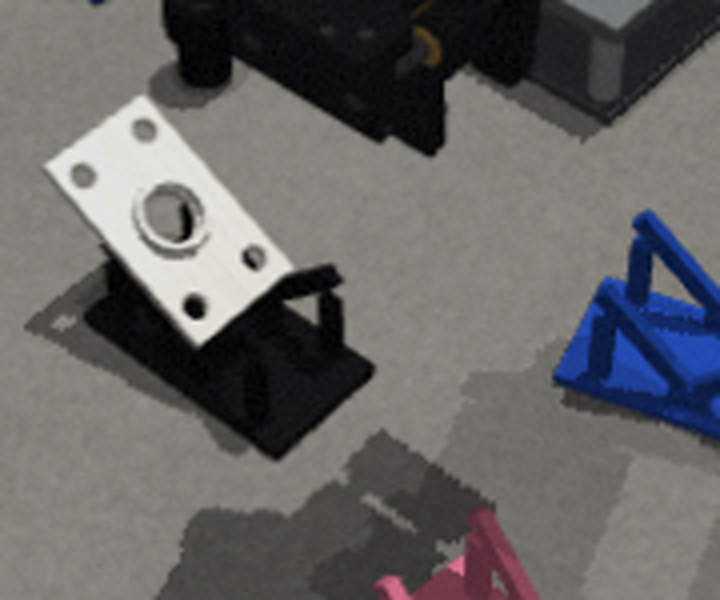

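The plate is ring side up, but at 29° rather than 45°: its lower end rests partway up the near wall. It is stable and graspable. I'll compute its pose from the hole pixels on the depth plane. In the t4 crop they are at (219,133), (343,154), (190,367) and (312,390).

```bash
cat > fit3.py <<'E'
from h import *
from scipy.optimize import least_squares
c=load('top')
k=np.array([(215+u/7,190+v/7) for u,v in [(219,133),(343,154),(190,367),(312,390),(186,84),(385,117),(150,413),(341,443)]])-.43
L=np.array([(40,20,6),(40,-20,6),(-40,20,6),(-40,-20,6),(55,32,6),(55,-32,6),(-55,32,6),(-55,-32,6)],float)
n=np.array([-.4798,.0983,.87185])
o,d=ray(c,k); m=np.array([623.6,149.5,70]); W=o+d*(((m-o)@n)/(d@n))[:,None]
print(W.round(1)); print('sides',[np.linalg.norm(W[i]-W[j]).round(1) for i,j in((0,1),(2,3),(0,2),(1,3),(4,6),(5,7),(4,5))])
g=lambda x:np.r_[(proj(c,R.from_rotvec(x[3:]).apply(L)+x[:3])-k).ravel(), 5*(R.from_rotvec(x[3:]).as_matrix()[:,2]-n)*10]
s=least_squares(g,[620,150,68,0,-.5,-.18]);x=s.x;print(x,s.fun.round(1),s.fun.std())
A=R.from_rotvec(x[3:]).as_matrix()
print('tilt',np.degrees(np.arccos(A[2,2])),'yaw',np.degrees(np.arctan2(A[1,0],A[0,0])),'roll',A[2,1])
cr=R.from_euler('z',-.180).inv().apply(x[:3]-[586.8,155.6,0]);print('in cradle',cr)
gp=x[:3]+A[:,2]*6
zt=-A[:,2];T=np.c_[-A[:,0],A[:,1],zt]  # tool x ~ -plate x
if np.linalg.det(T)<0: T[:,1]*=-1
st=r.read_state(); cur=R.from_quat(st['orientation'])
for sg in(1,-1): print('turn',np.degrees((R.from_matrix(T*[sg,sg,1])*cur.inv()).as_rotvec()))
tcp=gp-3*zt; print('grasp TCP',tcp,'delta',tcp-st['position'],'back60',(tcp-60*zt-st['position']), 'zt',zt)
E
python3 fit3.py
```

```text
[[661.2 161.8  89.3]
 [654.  122.4  89.8]
 [593.4 175.2  50.5]
 [585.6 135.7  50.7]
 [675.5 171.6  96.1]
 [664.1 108.6  96.9]
 [580.  189.2  41.5]
 [569.6 127.   42.8]]
sides [np.float64(40.0), np.float64(40.3), np.float64(79.3), np.float64(79.9), np.float64(111.4), np.float64(110.4), np.float64(64.0)]
[ 6.25705016e+02  1.48273866e+02  6.50070967e+01 -5.40189846e-02
 -5.07654877e-01 -1.82280750e-01] [-0.2  0.1 -0.2  0.2  0.1  0.5  0.   0.4 -0.  -0.3 -0.  -0.  -0.  -0.8
  0.3 -0.1  0.1 -0.1  0. ] 0.2727349807368163
tilt 29.209129074946834 yaw -10.569251413594639 roll -0.006266054289947781
in cradle [39.58804972 -0.24262223 65.00709675]
turn [ -5.77534972 -28.68772039   0.03665964]
turn [  44.39277879   -9.01021453 -174.18189275]
grasp TCP [621.39986052 149.14288635  72.86269576] delta [ 161.46509215  -28.00317427 -188.98915042] back60 [ 132.76405243  -22.20970521 -136.61849036] zt [ 0.47835066 -0.09655782 -0.87284433]
```

```bash
python3 -m jog '[[50,-8,-30,-1.6,-8,0,0],[90,-15,-70,-3.2,-16,0,0],[120,-20,-110,-4.8,-24,0,0],[133,-22,-137,-5.8,-28.7,0,0],[133,-22,-137,-5.8,-28.7,0,0],[133,-22,-137,-5.8,-28.7,0,0]]'; python3 -c "
from h import *
s=r.read_state();p=s['position'];T=np.array([621.4,149.14,72.86]);R0=R.from_quat(s['orientation']);print('d',T-p,'zt',R0.as_matrix()[:,2],'y',R0.as_matrix()[:,1])"
```

```text
clock: 5.6
position: [592.2, 154.8, 123.6]
orientation: [0.091, 0.964, -0.028, 0.248]
force: [0.1, -0.2, 0.7]
finger_gap: 88.3
gripper_force: 0.0
d [ 29.18050303  -5.6219057  -50.760723  ] zt [ 0.47301676 -0.09820017 -0.87556375] y [ 0.18838214  0.98206012 -0.00837239]
```

```bash
python3 -m jog '[[12,-2,-20,0,0,0,0],[22,-4,-38,0,0,0,0],[29,-5.5,-50.5,0,0,0,0],[29,-5.5,-50.5,0,0,0,0],[29,-5.5,-50.5,0,0,0,0.5],[29,-5.5,-50.5,0,0,0,0.5],[29,-5.5,-50.5,0,0,0,0.5],[29,-5.5,-50.5,0,0,0,0.5],[29,-5.5,-50.5,0,0,0,0.5],[29,-5.5,-50.5,0,0,0,0.5]]' 30
```

```text
clock: 6.6
position: [621.6, 150.0, 76.0]
orientation: [0.09, 0.963, -0.027, 0.252]
force: [-3.1, 0.5, 6.1]
finger_gap: 63.6
gripper_force: 30.0
```

```bash
python3 -m jog '[[-3,0,10,0,0,0,1],[-6,0,25,0,0,0,1],[-10,0,50,0,0,0,1],[-15,0,80,0,0,0,1],[-20,0,110,0,0,0,1],[-30,0,140,0,0,0,1],[-30,0,140,0,0,0,1]]' 45; python3 - <<'E'
from h import *
c=cap('side'); p=c['pixels'][180:330,230:430]
cv2.imwrite('pics/s5.png',cv2.resize(p,None,fx=4,fy=4,interpolation=cv2.INTER_CUBIC))
E
```

```text
clock: 7.3
position: [591.6, 150.2, 220.5]
orientation: [0.09, 0.962, -0.026, 0.255]
force: [0.5, -0.4, -1.5]
finger_gap: 63.5
gripper_force: 45.0
```

View pics/s5.png

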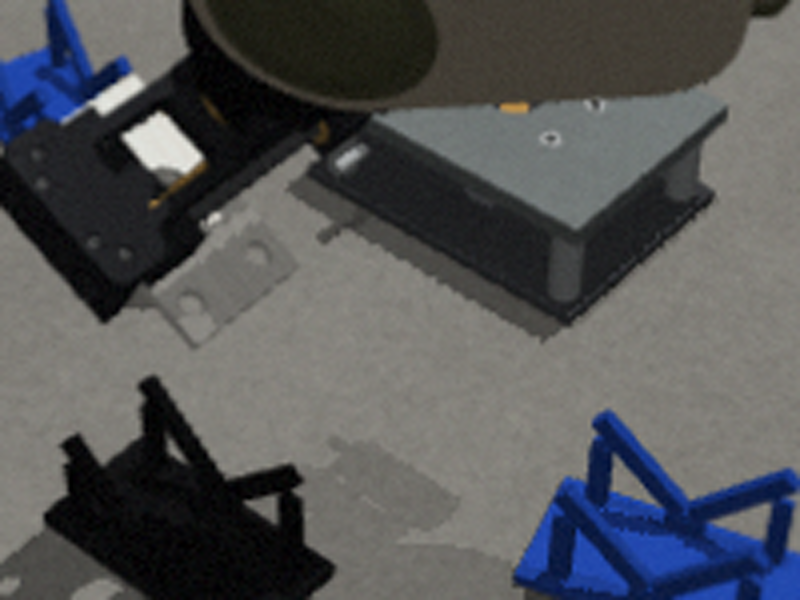

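The plate is lifted clear and held. Next I level it and carry it above the stage.

```bash
cat > tgt.py <<'E'
from h import *
s=r.read_state();R0=R.from_quat(s['orientation']);yw=-.2007
ey=np.array([-np.sin(yw),np.cos(yw),0]);z=np.array([0,0,-1.]);T=R.from_matrix(np.c_[np.cross(ey,z),ey,z])
print('turn',np.degrees((T*R0.inv()).as_rotvec()),'d',np.array([574.7,-162.2,160])-s['position'],s['q'])
E
python3 tgt.py
```

```text
turn [ 5.96368588 28.8817324  -0.78756769] d [ -16.59139696 -312.22467901  -57.76221398] [ 0.11119443  0.38097435  1.52414685 -0.21956472  0.75424304 -1.14957206]
```

```bash
python3 -m jog '[[0,-20,0,1.2,6,-0.2,1],[-3,-50,0,2.4,12,-0.3,1],[-6,-90,0,3.6,18,-0.4,1],[-9,-130,0,4.8,24,-0.6,1],[-12,-170,0,6,28.9,-0.8,1],[-14,-210,-10,6,28.9,-0.8,1],[-16,-250,-20,6,28.9,-0.8,1],[-16.5,-290,-35,6,28.9,-0.8,1],[-16.5,-312,-50,6,28.9,-0.8,1],[-16.5,-312,-58,6,28.9,-0.8,1]]'; python3 -m jog '[[0,0,0,0,0,0,1],[0,0,0,0,0,0,1]]'; python3 tgt.py; python3 - <<'E'
from h import *
w=cap('wrist');s=cap('side');t=cap('top')
a=w['pixels']; b=cv2.resize(s['pixels'][150:270,290:430],(560,480),interpolation=cv2.INTER_CUBIC)
cv2.imwrite('pics/w6.png',cv2.resize(np.hstack([cv2.resize(a,(640,480)),b]),(800,320),interpolation=cv2.INTER_AREA))
E
```

```text
clock: 8.35
position: [574.0, -164.7, 154.4]
orientation: [0.102, 0.995, 0.0, -0.004]
force: [0.2, -0.2, -1.1]
finger_gap: 62.9
gripper_force: 45.0
clock: 8.55
position: [575.0, -161.0, 157.1]
orientation: [0.1, 0.995, 0.0, -0.002]
force: [-0.1, 0.4, -1.2]
finger_gap: 63.2
gripper_force: 45.0
turn [-0.02973094 -0.27500666 -0.06444559] d [-0.30428674 -1.16042121  2.86029417] [-4.70469473e-01  5.52492973e-01  1.31833761e+00 -1.79351294e-03
  1.27527508e+00 -1.84116438e+00]
```

View pics/w6.png

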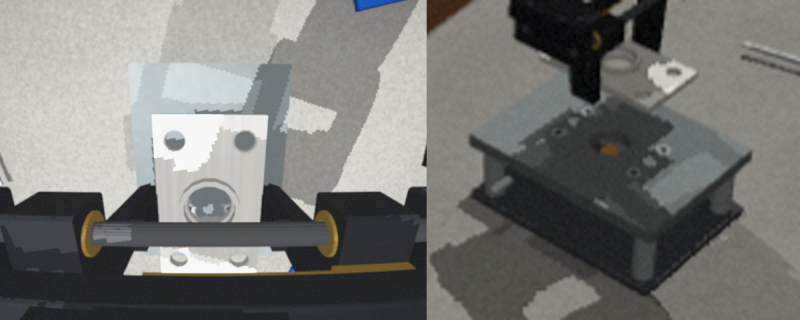

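The wrist view shows the plate ring-up in the grip with far holes at about (175,141) and (245,141), and the stage edges behind it. I'll measure both from the wrist depth, in one camera frame.

```bash
cat > wm.py <<'E'
from h import *
import sys
c=cap('wrist') if len(sys.argv)>1 else load('wrist')
v,u=np.mgrid[0:480,0:640]; uv=np.c_[u.ravel(),v.ravel()].astype(float)
o,d=ray(c,uv); D=c['depth'].ravel(); W=o+d*D[:,None]; W[D==0]=np.nan
st=r.read_state(); tp=st['position']; zp=tp[2]-3-6+6  # expected ring-face height
Z=W[:,2].reshape(480,640)
def plane(m):
    P=W[m.ravel()]
    for i in range(4):
        q=P.mean(0); n=np.linalg.svd(P-q,full_matrices=False)[2][2]; n*=np.sign(n[2]); e=(P-q)@n; P=P[abs(e)<max(1.,2*e.std())]
    return q,n,e.std(),len(P)
def rect(name,zl,zh,box):
    x0,x1,y0,y1=box; m=np.zeros((480,640),bool); m[y0:y1,x0:x1]=True; m&=(Z>zl)&(Z<zh)
    q,n,sd,N=plane(m); print(name,'q',q.round(1),'n',n.round(4),'sd',sd.round(2),N,'tilt x,y deg',np.degrees(n[:2]).round(2))
    return m,q,n
yw=-.2007;ex=np.array([np.cos(yw),np.sin(yw)]);ey=np.array([-ex[1],ex[0]])
mp,q,n=rect('plate',zp-8,zp+8,(215,410,165,330))
ms,qs,ns=rect('stage',62,78,(150,480,60,280))
for name,m in(('plate',mp),('stage',ms)):
    # per-row left/right edges and per-column top edge
    P=lambda a:np.array([W[y*640+x] for x,y in a])
    rows=[y for y in range(480) if m[y].sum()>20]; rows=rows[8:-8]
    l=P([(np.where(m[y])[0][0],y) for y in rows]); rr=P([(np.where(m[y])[0][-1],y) for y in rows])
    cols=[x for x in range(640) if m[:,x].sum()>10]; cols=cols[8:-8]
    t=P([(x,np.where(m[:,x])[0][0]) for x in cols])
    for nm,e in(('L',l),('R',rr),('far',t)):
        a=e[:,:2]@ex;b=e[:,:2]@ey
        if nm=='far': a,b=b,a
        for _ in range(5):
            k=np.polyfit(a,b,1);w=b-np.polyval(k,a);g=abs(w)<max(.8,2*np.median(abs(w)));a,b=a[g],b[g]
        print(name,nm,'coord',np.median(b).round(2),'slope deg',np.degrees(k[0]).round(2),len(a), 'range',a.min().round(),a.max().round())
print('exp stage centre ex,ey',np.array([574.7,-162.2])@np.c_[ex,ey],'tcp',tp[:2]@np.c_[ex,ey],tp)
E
python3 wm.py
```

```text
plate q [ 546.7 -154.8  150.3] n [ 0.0024 -0.0038  1.    ] sd 0.56 18621 tilt x,y deg [ 0.14 -0.22]
stage q [ 519.9 -149.4   70.2] n [-1.2e-03 -2.0e-04  1.0e+00] sd 0.52 22966 tilt x,y deg [-0.07 -0.01]
plate L coord -74.52 slope deg -1.49 115 range 542.0 594.0
plate R coord -10.86 slope deg 0.82 113 range 542.0 595.0
plate far coord 539.81 slope deg 0.26 150 range -67.0 -11.0
stage L coord -112.3 slope deg -0.18 166 range 506.0 607.0
stage R coord 27.15 slope deg -0.04 165 range 506.0 607.0
stage far coord 502.66 slope deg 0.23 228 range -107.0 23.0
exp stage centre ex,ey [595.49963592 -44.37469568] tcp [595.84557433 -43.23661545] [ 575.26587684 -161.15372881  157.92108596]
```

```bash
python3 -m jog '[[1.5,-0.5,-10,0,0,0,1],[1.5,-0.5,-22,0,0,0,1],[1.5,-0.5,-34,0,0,0,1],[1.5,-0.5,-44,0,0,0,1],[1.5,-0.5,-50,0,0,0,1],[1.5,-0.5,-53,0,0,0,1],[1.5,-0.5,-53,0,0,0,1],[1.5,-0.5,-53,0,0,0,1],[1.5,-0.5,-53,0,0,0,1]]'; python3 wm.py 1; python3 - <<'E'
from h import *
c=load('wrist')['pixels']
a=cv2.resize(c[175:250,230:400],(800,353),interpolation=cv2.INTER_CUBIC)
b=cv2.resize(c[350:420,230:400],(565,233),interpolation=cv2.INTER_CUBIC)
b=np.hstack([b,np.zeros((233,235,3),np.uint8)])
cv2.imwrite('pics/w7.png',np.vstack([a,b]))
E
```

```text
clock: 9.6
position: [576.6, -162.7, 104.7]
orientation: [0.1, 0.995, -0.0, -0.002]
force: [0.5, -0.2, -0.8]
finger_gap: 63.3
gripper_force: 45.0
plate q [ 548.3 -156.6   97.8] n [ 9.0e-04 -3.2e-03  1.0e+00] sd 0.55 18539 tilt x,y deg [ 0.05 -0.18]
stage q [ 518.4 -148.6   70.2] n [-1.e-03 -3.e-04  1.e+00] sd 0.51 41289 tilt x,y deg [-0.06 -0.02]
plate L coord -75.8 slope deg -1.41 118 range 544.0 597.0
plate R coord -12.25 slope deg 0.76 116 range 544.0 597.0
plate far coord 541.72 slope deg 0.33 149 range -67.0 -12.0
stage L coord -112.36 slope deg -0.16 190 range 505.0 591.0
stage R coord 27.02 slope deg -0.09 182 range 504.0 591.0
stage far coord 502.65 slope deg 0.27 308 range -109.0 22.0
exp stage centre ex,ey [595.49963592 -44.37469568] tcp [597.46163549 -44.49204962] [ 576.59922174 -162.70613339  104.65756372]
```

View pics/w7.png

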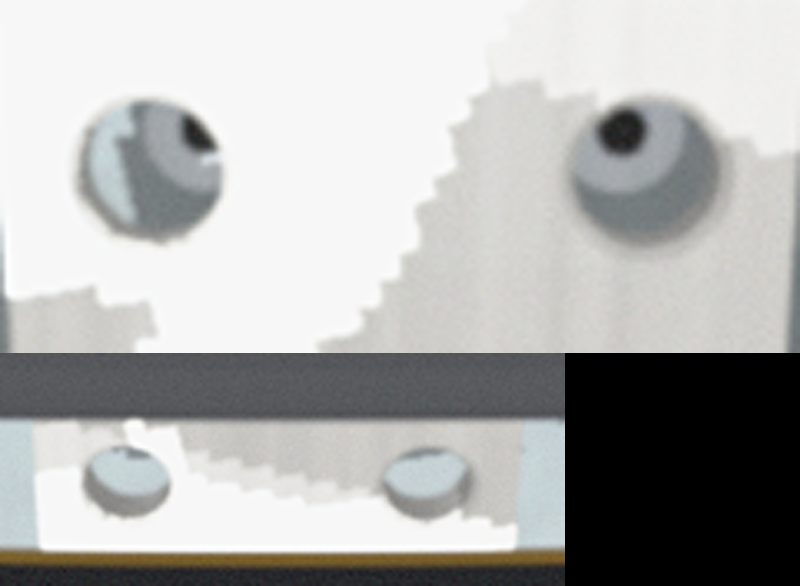

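In the crop the near plate holes are centred at about (151,168) and (647,170). The dark threaded holes inside them are at about (199,131) and (621,131). I'll convert both.

```bash
python3 - <<'E'
from h import *
c=load('wrist'); f=4.706
px=lambda l:np.array([(230+(x+.5)/f-.5,175+(y+.5)/f-.5) for x,y in l])
yw=-.2007;B=np.array([[np.cos(yw),-np.sin(yw)],[np.sin(yw),np.cos(yw)]])
s=atz(c,px([(199,131),(621,131)]),70.0)[:,:2]@B; p=atz(c,px([(151,168),(647,170)]),97.8)[:,:2]@B
print('stage',s,'plate',p,'diff s-p',s-p, B)
E
```

```text
stage [[557.6766086  -63.32941138]
 [557.68869282 -22.59829164]] plate [[556.04584619 -63.92857368]
 [556.22350113 -24.1761175 ]] diff s-p [[1.63076241 0.5991623 ]
 [1.46519168 1.57782586]] [[ 0.97992727  0.19935533]
 [-0.19935533  0.97992727]]
```

```bash
python3 -m jog '[[1.6,0.8,-1.5,0,0,0,1],[1.6,0.8,-1.5,0,0,0,1],[1.6,0.8,-1.5,0,0,0,1],[1.6,0.8,-1.5,0,0,0,1],[1.6,0.8,-1.5,0,0,0,1],[1.6,0.8,-1.5,0,0,0,1]]'; python3 wm.py 1
```

```text
clock: 10.25
position: [578.0, -161.8, 102.8]
orientation: [0.1, 0.995, -0.0, -0.002]
force: [-0.3, -0.3, -0.9]
finger_gap: 62.8
gripper_force: 45.0
plate q [ 549.7 -155.6   95.9] n [ 0.0013 -0.0031  1.    ] sd 0.55 18583 tilt x,y deg [ 0.07 -0.18]
stage q [ 518.6 -149.    70.2] n [-9.e-04 -3.e-04  1.e+00] sd 0.51 43117 tilt x,y deg [-0.05 -0.02]
plate L coord -74.67 slope deg -1.41 113 range 545.0 598.0
plate R coord -11.1 slope deg 0.78 115 range 546.0 598.0
plate far coord 542.94 slope deg 0.33 150 range -66.0 -11.0
stage L coord -112.33 slope deg -0.31 195 range 504.0 591.0
stage R coord 27.1 slope deg -0.33 184 range 507.0 592.0
stage far coord 502.69 slope deg 0.29 314 range -109.0 23.0
exp stage centre ex,ey [595.49963592 -44.37469568] tcp [598.68970231 -43.32841044] [ 578.03461558 -161.8106733   102.75744915]
```

Plate centre (597.9, -42.9) matches stage centre (597.7, -42.6) to within 0.4 mm. The plate is level and about 20 mm above the stage, so I'm handing in.

```bash
python3 -c "
from bench import r
print(r.close_job())"
```

```text
the job is handed in; nothing more can be done
None
```

The job is handed in: the arm is still holding the plate ring side up and level to about 0.2°, roughly 20 mm above the stage, with its centre within about 0.4 mm of the stage centre by the wrist camera so the four holes line up; the eyepiece, bottle, screwdriver and dish were not deliberately touched.

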